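Load the warming drawer and log each block's temperature

TASK

Pull the warming cabinet's drawer out to its stop and stand every heating block from the bench upright on the drawer's floor. Then take the thermometer probe from its fork and hold its tip on each block's coloured spot for about half a second, in the order red, yellow, green, blue (leaving out colours that are not there); hang the probe back upright in its fork, and only then push the drawer fully shut. Leave the other things on the bench alone.

Things in the scene. Friction and masses are not known exactly. Their poses are not given: they have to be found in the camera images.
- drawer (a joint): Drawer of the low white warming cabinet, in m: 0 fully shut, 0.205 out at its stop; it slides level along the -x axis of drawer_handle (towards the robot), needs about 3 N and stays where it is left. The cabinet is fixed, 280 mm deep, 300 wide, 124 tall, with a flat top. Full extension: at the stop its whole inside lies in front of the cabinet.
- drawer_handle (a point): Middle of the drawer's steel bar handle: a round bar 12 mm thick and 120 mm long along y, 98 mm above the bench, its centre 42 mm in front of the front panel, on two posts at its ends. Axes: x level, straight into the cabinet; y along the bar; z up.
- drawer_front (a point): Middle of the drawer front panel's face, 62 mm above the bench. The front panel is 280 mm wide and 12 mm thick, from 8 to 116 mm above the bench; when shut its back lies on the cabinet's front face. Axes as those of drawer_handle.
- drawer_floor (a point): Centre of the drawer's inner floor, 18 mm above the bench, 93 mm behind the inner face of the front panel and 147 mm behind the handle bar (along +x). Inside: 186 mm (x) by 250 mm (y), side and back walls 40 mm high over the floor, front panel 98 mm high over the floor, no dividers. Axes as those of drawer_handle.
- block_red: Aluminium heating block, 70 (x) x 54 (y) x 32 mm, about 0.3 kg, with an upright red lifting fin on its middle: 12 mm thick (x), 40 mm wide (y), rising 35 mm above the block (top 67 mm above the underside); black wells on its -x half (flat, look only), a round red test spot on its +x half. Origin: centre of the underside. May be absent.
- red_spot (a point): Centre of the red test spot (16 mm across, black rim) on the top face of the block with the red fin, 22 mm from the block's centre along its +x, 32 mm above its underside. Faces up. Absent with its block.
- block_yellow: Aluminium heating block, 70 (x) x 54 (y) x 32 mm, about 0.3 kg, with an upright yellow lifting fin on its middle: 12 mm thick (x), 40 mm wide (y), rising 35 mm above the block (top 67 mm above the underside); black wells on its -x half (flat, look only), a round yellow test spot on its +x half. Origin: centre of the underside. May be absent.
- yellow_spot (a point): Centre of the yellow test spot (16 mm across, black rim) on the top face of the block with the yellow fin, 22 mm from the block's centre along its +x, 32 mm above its underside. Faces up. Absent with its block.
- block_green: Aluminium heating block, 70 (x) x 54 (y) x 32 mm, about 0.3 kg, with an upright green lifting fin on its middle: 12 mm thick (x), 40 mm wide (y), rising 35 mm above the block (top 67 mm above the underside); black wells on its -x half (flat, look only), a round green test spot on its +x half. Origin: centre of the underside. May be absent.
- green_spot (a point): Centre of the green test spot (16 mm across, black rim) on the top face of the block with the green fin, 22 mm from the block's centre along its +x, 32 mm above its underside. Faces up. Absent with its block.
- block_blue: Aluminium heating block, 70 (x) x 54 (y) x 32 mm, about 0.3 kg, with an upright blue lifting fin on its middle: 12 mm thick (x), 40 mm wide (y), rising 35 mm above the block (top 67 mm above the underside); black wells on its -x half (flat, look only), a round blue test spot on its +x half. Origin: centre of the underside. May be absent.
- blue_spot (a point): Centre of the blue test spot (16 mm across, black rim) on the top face of the block with the blue fin, 22 mm from the block's centre along its +x, 32 mm above its underside. Faces up. Absent with its block.
- probe: Contact thermometer probe, 168 mm long, 0.12 kg, upright along its z. Origin at the tip, its lowest point. From the tip upwards: 6 mm thin steel stem with an 8 mm ball tip, up to 90 mm; square black collar 34 mm wide from 90 to 98 mm; square orange handle, 24 x 24 mm along its x and y, from 98 to 168 mm. Rigid. Starts hanging in the fork stand by its collar.
- probe_tip (a point): The probe's tip, its lowest point (the probe's origin).
- probe_collar (a point): Centre of the underside of the probe's collar, 90 mm above the tip; it rests on the fork.
- stand: Fork stand of the probe, fixed. Base plate 90 x 80 x 12 mm reaching from -35 to 55 mm along its x, column at 36 to 50 mm along its +x, and two level prongs 112 mm above the bench, with a 16 mm slot between them, that runs along the stand's x, open above, below and at its -x end. Origin: on the bench, straight under the seat.
- fork_seat (a point): The probe's place in the slot: in the middle of the slot, level with the top of the prongs, 112 mm above the bench. The prongs reach from 22 mm on the -x side to 50 mm on the +x side of it. Axes as the stand's.
- jar: Bystander, to be left alone: amber glass jar with a white cap, 50 mm across, 68 mm tall. Origin: centre of its underside.
- wash_bottle: Bystander, to be left alone: white wash bottle with a yellow cap, 60 mm across, 150 mm tall. Origin: centre of its underside.
- tip_box: Bystander, to be left alone: blue box of pipette tips, 120 x 85 x 50 mm. Origin: centre of its underside.
- pen: Bystander, to be left alone: black marker pen lying along its own x axis, 155 mm long, 12 mm thick, with a red cap. Origin: centre of its underside.
- dish: Bystander, to be left alone: shallow glass dish, 90 mm across, 14 mm tall. Origin: centre of its underside.

How it is judged:
By the outcome, as a careful person would: the job done as asked, in the order asked, and still so for the second after the job is handed in, with the robot touching nothing.
Of block_red, block_yellow, block_green, block_blue only 2 to 4 are there at a start; the rules pass over those that are not, and their reading is None.
At some moment in a run one of block_red, block_yellow, block_green, block_blue may be knocked a few centimetres aside while the robot is not near it.
It also fails if it takes over 210 s, if anything falls off the work surface, if the arm or the gripper's body presses on something with over 40 N, if the wrist force passes 120 N, or if a joint passes its speed limit or range.

ROBOT

A 6-joint arm with a two-finger parallel gripper is mounted at the origin on the work surface. World frame = base frame: x ahead of the robot, y to its left, z up, the work surface at z = 0. Lengths are in m, angles in rad, forces in N, time in s.
With the tool pointing down it reaches from about 0.375 to 0.925 m from the base axis. Payload 5.7 kg.
Tool frame: the origin (TCP) lies midway between the tips of the shut fingers; the grasp point (between the pads) lies robot.grasp_offset behind it (robot.grasp_offset is the distance from the TCP to the grasp point, in m); z points along the fingers, y is the line along which they close (so a half turn about z gives the same grasp; the last joint's range is limited). The gripper opens to 88 mm and grips with 3 to 60 N. Pads are 20 mm wide; open, the fingers measure 115 mm over their backs; the gripper's body (75 mm by 178 mm) begins 61 mm behind the grasp point.
Start: joints at [1.118, 0.359, 1.51, -0, 1.272, -0.115], TCP at [0.199, 0.566, 0.223] pointing down, gripper open.
Joint ranges: [-2.97, 2.97], [-1.01, 2.36], [0.21, 2.38], [-0.96, 4.11], [0.2, 2.71], [-2.98, 2.98]. Speed limits (rad/s): [2.39, 2.39, 3.14, 3.14, 3.14, 3.14].

INTERFACE

Orientations are given as a rotation vector (axis times angle).
In Python, from plant import status, imaging, order, robot gives the robot as it stands.
- The arm moves only by the tool drive_tool, never from a script. Its arguments are lists of equal length, an entry for each row: "linear": the shift along the tool's x, y, z in m, a list of three; "dr": the turn, a rotation vector about the tool's x, y, z in rad, a list of three; "grip": the closure, from 0 (fully open) to 1 (shut). In form: {"linear": [[tx, ty, tz], ...], "dr": [[wx, wy, wz], ...], "grip": [grip, ...]}. A call has 1 to 8 rows; each row is the pose to reach, as a shift and turn from the pose commanded when the call began, along the tool's axes at that moment; what a row does not reach only later rows make up. A row lasts 1/10 s, in which the tool goes at most 50 mm and 8.59 degrees, less where a joint would pass 70% of its speed; a pose out of reach is approached as far as the arm can. A call with a gripper value outside its range is refused whole. The fingers move at their own pace and stop on an object; "squeeze" is the grip in N (left out, the last holds). Time passes only in rows, so rows that repeat a pose let the fingers close. It gives the time, the measured TCP pose, the force, the opening and the grip force at its end, in the units of the state.
- status.get_state(): the state, without advancing time (a new reading comes with each control period).
- imaging.grab_frame(name): name is "scene" or "top"; returns a dict with "frame" (400x640x3 uint8, blue, green, red), "fx", "fy", "cx", "cy" (pixels), "extrinsics" (4x4, takes a point from world to camera coordinates). Camera axes: x right, y up, looking along -z (the intrinsics and any distortion apply to the point x, -y, -z); pixel columns grow to the right and rows downward; lengths in m; the calibration is good to about 2 mm. A picture is of the moment at which its call begins. There is no depth.
- order.hand_in(): hands the job in; it is judged then, once.
The state is a dict: "time": time; "joint_pos": joint angles; "joint_velocities": joint speeds; "tau": joint torques, N m; "eef_pos": TCP position; "orientation": TCP orientation; "ft_force": force on the tool from outside, world axes, zero at the start; "ft_torque": the same for the moment, N m; "opening": finger opening in m; "grasp_force": force on a finger pad.
Only numpy, scipy, OpenCV 4.12 (cv2) and the standard library are available. Lean on these libraries where they do the work, as an engineer would, in place of code of your own. Each camera call takes 0.05 s, during which the arm holds its last target. There are 200 camera calls.

## Working session

There is one attempt and no reset: what is moved stays moved. The work goes in short steps, Python scripts to look and compute and a tool call to move; the robot and the scene stay as the last step left them, time stands still between calls to the robot, and variables do not carry over. Pictures are saved under pics/ and viewed, at most 14 in all, crops included, and the job is handed in when it is done.

Besides the shell and the picture viewer there is one more tool, called after ">>>" by a JSON object that holds its "op" and its "data". drive_tool: Moves the arm, as the interface text tells. Its arguments: {"type":"object","properties":{"linear":{"type":"array"},"dr":{"type":"array"},"grip":{"type":"array"},"squeeze":{"type":"number"}},"required":["linear","dr","grip"]}

```bash
mkdir -p pics; ls; cat > h.py <<'E'
import numpy as np, cv2
from plant import status, imaging, order, robot
from scipy.spatial.transform import Rotation as R
def grab(n,save=None):
    f=imaging.grab_frame(n); f={k:np.array(v) if not np.isscalar(v) else v for k,v in f.items()}
    if save: cv2.imwrite('pics/'+save,f['frame'])
    return f
def ray(f,u,v):
    E=f['extrinsics'];d=np.array([(u-f['cx'])/f['fx'],-(v-f['cy'])/f['fy'],-1.])
    return -E[:3,:3].T@E[:3,3], E[:3,:3].T@d
def onz(f,u,v,z):
    o,d=ray(f,u,v); return o+d*(z-o[2])/d[2]
def tri(f1,p1,f2,p2):
    o1,d1=ray(f1,*p1);o2,d2=ray(f2,*p2)
    s=np.linalg.lstsq(np.c_[d1,-d2],o2-o1,rcond=None)[0]
    a,b=o1+s[0]*d1,o2+s[1]*d2
    return (a+b)/2,np.linalg.norm(a-b)
def proj(f,p):
    c=f['extrinsics'][:3]@np.r_[p,1]; return np.array([f['cx']+f['fx']*c[0]/-c[2],f['cy']-f['fy']*c[1]/-c[2]])
E
python3 - <<'E'
from h import *
for n in('top','scene'):
    f=grab(n,n+'0.png'); print(n,f.keys(),f['fx'],f['fy'],f['cx'],f['cy'],ray(f,320,200)); 
s=status.get_state();print(s['time'],s['eef_pos'],s['orientation'],s['opening'],s['ft_force'],robot.grasp_offset)
print(R.from_rotvec(s['orientation']).as_matrix().round(3))
E
```

```text
pics
top dict_keys(['frame', 'fx', 'fy', 'cx', 'cy', 'extrinsics']) 508.25858741754234 508.25858741754234 319.3199637309902 197.98314169525167 (array([0.38021114, 0.03502071, 1.42375532]), array([ 0.15505943,  0.00823928, -0.98787966]))
scene dict_keys(['frame', 'fx', 'fy', 'cx', 'cy', 'extrinsics']) 454.30255055505484 454.30255055505484 313.7894445272529 197.56873856737408 (array([ 1.0509035 , -0.49035696,  1.06290309]), array([-0.39182582,  0.447065  , -0.80425179]))
0.1 [0.1985926  0.56552036 0.22190324] [-5.28040090e-01 -3.09644302e+00  2.49235396e-03] 0.08780428174053947 [0.22256234 0.08306153 0.10924163] 0.0187
[[-0.943  0.331 -0.001]
 [ 0.331  0.943 -0.001]
 [ 0.    -0.002 -1.   ]]
```

View pics/top0.png

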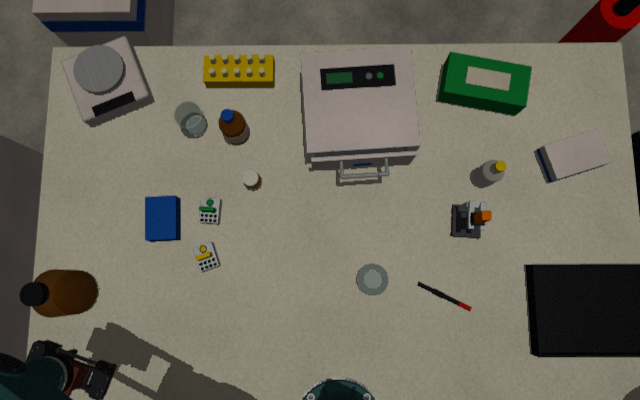

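View pics/scene0.png

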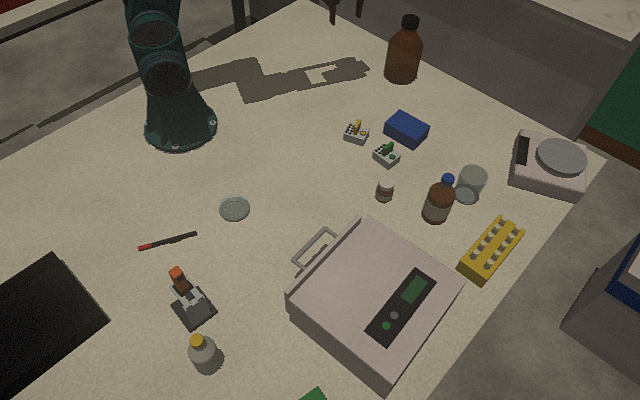

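The top view shows green block (209,211), yellow block (206,256), handle bar (363,175), and fork stand with probe (470,218). There are no red or blue blocks. Zooming in next.

```bash
python3 - <<'E'
import cv2,numpy as np
t=cv2.imread('pics/top0.png');s=cv2.imread('pics/scene0.png')
def c(im,x,y,w,h,W=400,H=300): return cv2.resize(im[y:y+h,x:x+w],(W,H),interpolation=cv2.INTER_CUBIC)
a=np.vstack([np.hstack([c(t,180,190,80,60*1+30),c(t,440,190,64,48)]),np.hstack([c(s,330,110,80,60),c(s,150,255,80,80*3//4+15)])])
b=np.vstack([np.hstack([c(t,300,140,128,48,800,300)]),np.hstack([c(s,280,215,96,72,400,300),c(t,180,235,60,45)])])
cv2.imwrite('pics/a.png',a);cv2.imwrite('pics/b.png',b)
E
```

```text
(no output)
```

View pics/a.png

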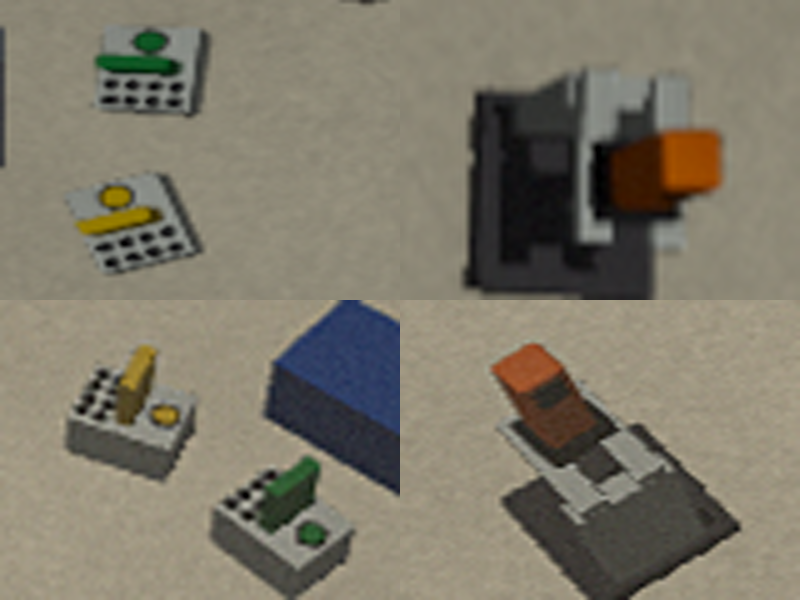

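View pics/b.png

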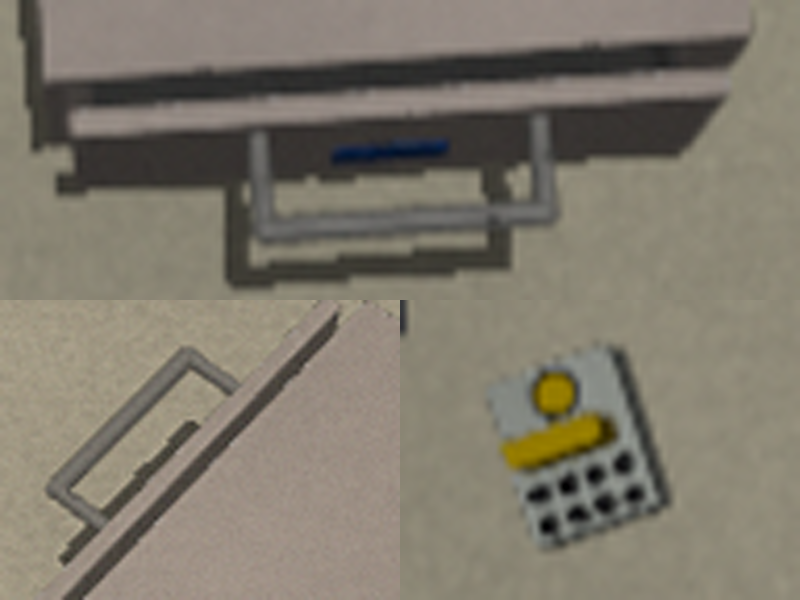

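Crops: handle bar corners, in top (341.9,176.8)/(387.2,174.2) and in scene (325.1,227.5)/(292.5,260.6). The probe top face is at top (486.4,215.6) and scene (176.4,272.5). The fork opens downward in the top image. The drawer front looks slightly ajar.

```bash
cat >> h.py <<'E'
HUE={'red':[(0,9),(172,180)],'yellow':[(19,33)],'green':[(50,85)],'blue':[(100,125)]}
def blobs(f,col,roi,smin=110,vmin=40,amin=8):
    h=cv2.cvtColor(f['frame'],cv2.COLOR_BGR2HSV); m=np.zeros(h.shape[:2],np.uint8)
    for a,b in HUE[col]: m|=cv2.inRange(h,(a,smin,vmin),(b,255,255))
    x,y,w,hh=roi; k=np.zeros_like(m);k[y:y+hh,x:x+w]=m[y:y+hh,x:x+w]
    n,l,s,c=cv2.connectedComponentsWithStats(k)
    return sorted([(int(s[i,4]),c[i].round(2),np.argwhere(l==i)[:,::-1]) for i in range(1,n) if s[i,4]>=amin],key=lambda t:-t[0])
def block(ft,fs,col,rt=(150,180,120,110),rs=(330,105,90,80)):
    T=blobs(ft,col,rt);S=blobs(fs,col,rs)
    print(col,[(b[0],b[1]) for b in T],[(b[0],b[1]) for b in S])
    return T,S
E
python3 - <<'E'
from h import *
ft=grab('top');fs=grab('scene')
print('handle',tri(ft,(341.9,176.8),fs,(325.1,227.5)),tri(ft,(387.2,174.2),fs,(292.5,260.6)))
print('probe top',tri(ft,(486.4,215.6),fs,(176.4,272.5)))
for c in('yellow','green'):
    T,S=block(ft,fs,c)
    if len(T)>1 and len(S)>1: print(' spot',tri(ft,T[1][1],fs,S[1][1]),onz(ft,*T[1][1],.032)[:2],onz(fs,*S[1][1],.032)[:2])
    P=np.array([onz(ft,*p,.067)[:2] for p in T[0][2]]); vals=ft['frame'][T[0][2][:,1],T[0][2][:,0]].max(1)
    Pb=P[vals>.75*vals.max()]
    for q in(P,Pb): print(' fin',cv2.minAreaRect((q*1000).astype(np.float32)),np.degrees(np.arctan2(*np.linalg.svd(q-q.mean(0))[2][0][::-1])))
# stand prong ends (left prong centreline) and base left edge
for n,p,z in(('Lprong far',(472.0,202.0),.112),('Lprong near',(471.7,229),.112),('Rprong far',(483.5,202),.112),('Rprong near',(483,229.5),.112),('base fl',(452.2,205),.012),('base nl',(451,235.5),.012)): print(n,onz(ft,*p,z).round(4))
print('gap cab front edge',onz(ft,306,152.5,.124),onz(ft,420,146,.124),'panel top face',onz(ft,312,161.5,.116),onz(ft,416,155,.116))
E
```

```text
handle (array([ 0.65034956, -0.01127396,  0.10260163]), np.float64(0.0026324761486716934)) (array([ 0.65709261, -0.13237336,  0.09805597]), np.float64(0.0012903890451238084))
probe top (array([ 0.53473649, -0.35919656,  0.18609637]), np.float64(0.004703693449799243))
yellow [(83, array([203.35, 255.76])), (31, array([202.58, 248.55]))] [(74, array([356.7 , 126.27])), (17, array([362.65, 132.65]))]
 spot (array([0.46581331, 0.36752692, 0.03638977]), np.float64(0.00010246213855637176)) [0.46604902 0.36853987] [0.46333954 0.37124124]
 fin ((445.1632385253906, 357.9388427734375), (15.24952507019043, 43.48261260986328), 18.233680725097656) -74.33666084308084
 fin ((445.57562255859375, 360.739990234375), (11.01758861541748, 38.41928482055664), 18.239559173583984) 108.44013307950681
green [(59, array([206.54, 208.73])), (27, array([209.48, 202.11]))] [(26, array([388.19, 145.04])), (15, array([391.93, 156.6 ]))]
 spot (array([0.59414801, 0.35290201, 0.03522662]), np.float64(0.0003658777890913245)) [0.5945133  0.35350389] [0.59281716 0.35571492]
 fin ((570.3544921875, 354.3544921875), (38.103607177734375, 10.904325485229492), 89.67597961425781) -95.32969680531549
 fin ((571.7163696289062, 354.3941650390625), (38.00877380371094, 8.181178092956543), 89.67628479003906) -93.94019310276833
Lprong far [ 0.5785 -0.3496  0.112 ]
Lprong near [ 0.5081 -0.3452  0.112 ]
Rprong far [ 0.5784 -0.3795  0.112 ]
Rprong near [ 0.5066 -0.3742  0.112 ]
base fl [ 0.5855 -0.3233  0.012 ]
base nl [ 0.5   -0.316  0.012]
gap cab front edge [0.71083674 0.08211254 0.124     ] [ 0.7263535  -0.21759071  0.124     ] panel top face [0.68837218 0.06657472 0.116     ] [ 0.70412236 -0.20774979  0.116     ]
```

```bash
cat >> h.py <<'E'
def Rd(deg):
    c,s=np.cos(np.radians(deg)),np.sin(np.radians(deg)); return np.array([[-s,c,0],[c,s,0],[0,0,-1]]).T
def plan(wps,start=None):
    "wps: (x,y,z,yaw of tool y deg); prints shift+turn of each from the previous one"
    if start is None:
        s=status.get_state(); p,M=np.array(s['eef_pos']),R.from_rotvec(s['orientation']).as_matrix()
        print('at',p.round(4),'yaw',np.degrees(np.arctan2(M[1,1],M[0,1])).round(1),'t',s['time'],'F',np.round(s['ft_force'],1),'open',round(s['opening'],4),'g',s['grasp_force'],'j6',round(s['joint_pos'][5],2))
    else: p,M=np.array(start[:3]),Rd(start[3])
    for w in wps:
        q,N=np.array(w[:3]),Rd(w[3])
        print(w,'lin',(M.T@(q-p)).round(3),'dr',R.from_matrix(M.T@N).as_rotvec().round(3)); p,M=q,N
E
python3 - <<'E'
from h import *
plan([(.42,.25,.22,37),(.654,-.072,.2,3),(.654,-.072,.082,3),(.444,-.084,.082,3),(.444,-.084,.2,3)])
E
```

```text
at [0.1987 0.5657 0.2221] yaw 70.6 t 0.2 F [0.3 0.2 0. ] open 0.0876 g 0.0 j6 -0.12
(0.42, 0.25, 0.22, 37) lin [-0.313 -0.225  0.002] dr [-0.001  0.     0.587]
(0.654, -0.072, 0.2, 3) lin [-0.398 -0.007  0.02 ] dr [0.    0.    0.593]
(0.654, -0.072, 0.082, 3) lin [0.    0.    0.118] dr [0. 0. 0.]
(0.444, -0.084, 0.082, 3) lin [-0.001 -0.21   0.   ] dr [0. 0. 0.]
(0.444, -0.084, 0.2, 3) lin [ 0.     0.    -0.118] dr [0. 0. 0.]
```

>>> {"op": "drive_tool", "data": {"linear": [[-0.313,-0.225,0.002],[-0.313,-0.225,0.002],[-0.313,-0.225,0.002],[-0.313,-0.225,0.002],[-0.313,-0.225,0.002],[-0.313,-0.225,0.002],[-0.313,-0.225,0.002],[-0.313,-0.225,0.002]], "dr": [[0,0,0.587],[0,0,0.587],[0,0,0.587],[0,0,0.587],[0,0,0.587],[0,0,0.587],[0,0,0.587],[0,0,0.587]], "grip": [0.62,0.62,0.62,0.62,0.62,0.62,0.62,0.62]}}

```text
time: 1.0
eef_pos: [0.4209, 0.2475, 0.2207]
orientation: [1.403, 2.81, -0.0]
ft_force: [1.1, 1.3, -0.1]
opening: 0.0335
grasp_force: 0.0
```

>>> {"op": "drive_tool", "data": {"linear": [[-0.398,-0.007,0.02],[-0.398,-0.007,0.02],[-0.398,-0.007,0.02],[-0.398,-0.007,0.02],[-0.398,-0.007,0.02],[-0.398,-0.007,0.02],[-0.398,-0.007,0.02],[-0.398,-0.007,0.02]], "dr": [[0,0,0.593],[0,0,0.593],[0,0,0.593],[0,0,0.593],[0,0,0.593],[0,0,0.593],[0,0,0.593],[0,0,0.593]], "grip": [0.62,0.62,0.62,0.62,0.62,0.62,0.62,0.62]}}

```text
time: 1.8
eef_pos: [0.6544, -0.074, 0.2003]
orientation: [-2.162, -2.279, 0.0]
ft_force: [-0.0, 0.7, 0.3]
opening: 0.033
grasp_force: 0.0
```

```bash
python3 - <<'E'
from h import *
plan([(.654,-.072,.2,3),(.654,-.072,.082,3),(.449,-.083,.082,3)])
f=grab('top','top1.png'); f2=grab('scene','sc1.png')
E
```

```text
at [ 0.6544 -0.074   0.2003] yaw 3.0 t 1.8 F [-0.   0.7  0.3] open 0.033 g 0.0 j6 -0.27
(0.654, -0.072, 0.2, 3) lin [ 0.002 -0.     0.   ] dr [-0. -0.  0.]
(0.654, -0.072, 0.082, 3) lin [0.    0.    0.118] dr [0. 0. 0.]
(0.449, -0.083, 0.082, 3) lin [-0.    -0.205  0.   ] dr [0. 0. 0.]
```

>>> {"op": "drive_tool", "data": {"linear": [[0,0,0.03],[0,0,0.055],[0,0,0.07],[0,0,0.085],[0,0,0.1],[0,0,0.11],[0,0,0.118],[0,0,0.118]], "dr": [[0,0,0],[0,0,0],[0,0,0],[0,0,0],[0,0,0],[0,0,0],[0,0,0],[0,0,0]], "grip": [0.62,0.62,0.62,0.62,0.62,0.62,0.62,0.62]}}

```text
time: 2.7
eef_pos: [0.653, -0.0718, 0.0817]
orientation: [-2.161, -2.279, 0.001]
ft_force: [-0.5, 0.4, 0.6]
opening: 0.0337
grasp_force: 0.0
```

>>> {"op": "drive_tool", "data": {"linear": [[0,0,0],[0,0,0],[0,0,0],[0,0,0],[0,0,0]], "dr": [[0,0,0],[0,0,0],[0,0,0],[0,0,0],[0,0,0]], "grip": [1,1,1,1,1], "squeeze": 25}}

```text
time: 3.2
eef_pos: [0.6543, -0.0721, 0.0834]
orientation: [2.161, 2.278, 0.001]
ft_force: [0.3, -0.3, 2.9]
opening: 0.0111
grasp_force: 25.0
```

>>> {"op": "drive_tool", "data": {"linear": [[0,-0.015,0],[0,-0.035,0],[0,-0.06,0],[0,-0.085,0],[0,-0.11,0],[0,-0.135,0],[0,-0.155,0],[0,-0.17,0]], "dr": [[0,0,0],[0,0,0],[0,0,0],[0,0,0],[0,0,0],[0,0,0],[0,0,0],[0,0,0]], "grip": [1,1,1,1,1,1,1,1]}}

```text
time: 4.0
eef_pos: [0.4845, -0.0824, 0.0834]
orientation: [2.158, 2.277, 0.001]
ft_force: [3.6, -3.7, -2.7]
opening: 0.0113
grasp_force: 25.0
```

>>> {"op": "drive_tool", "data": {"linear": [[0,-0.005,0],[0,-0.01,0],[0,-0.015,0],[0,-0.02,0],[0,-0.024,0]], "dr": [[0,0,0],[0,0,0],[0,0,0],[0,0,0],[0,0,0]], "grip": [1,1,1,1,1]}}

```text
time: 4.5
eef_pos: [0.4617, -0.0838, 0.0834]
orientation: [2.158, 2.277, 0.001]
ft_force: [2.8, -4.5, -1.1]
opening: 0.011
grasp_force: 25.0
```

>>> {"op": "drive_tool", "data": {"linear": [[0,-0.003,0],[0,-0.006,0],[0,-0.009,0],[0,-0.012,0]], "dr": [[0,0,0],[0,0,0],[0,0,0],[0,0,0]], "grip": [1,1,1,1]}}

```text
time: 4.9
eef_pos: [0.461, -0.0845, 0.084]
orientation: [2.152, 2.262, 0.023]
ft_force: [36.2, 9.0, -34.0]
opening: 0.0115
grasp_force: 25.0
```

>>> {"op": "drive_tool", "data": {"linear": [[0,0.006,0],[0,0.011,0],[0,0.011,0],[0,0.011,0]], "dr": [[0,0,0],[0,0,0],[0,0,0],[0,0,0]], "grip": [1,1,1,1]}}

```text
time: 5.3
eef_pos: [0.4622, -0.0845, 0.084]
orientation: [2.156, 2.275, 0.002]
ft_force: [2.3, -7.1, 3.6]
opening: 0.0113
grasp_force: 25.0
```

>>> {"op": "drive_tool", "data": {"linear": [[0,0,0],[0,0,0],[0,0,0],[0,0,0],[0,0,-0.03],[0,0,-0.08],[0,0,-0.12],[0,0,-0.15]], "dr": [[0,0,0],[0,0,0],[0,0,0],[0,0,0],[0,0,0],[0,0,0],[0,0,0],[0,0,0]], "grip": [0.65,0.65,0.65,0.65,0.65,0.65,0.65,0.65]}}

```text
time: 6.1
eef_pos: [0.4592, -0.0823, 0.2352]
orientation: [2.16, 2.278, 0.001]
ft_force: [0.5, -0.0, -0.7]
opening: 0.0305
grasp_force: 0.0
```

```bash
python3 - <<'E'
from h import *
plan([(.41,.15,.23,10),(.4455,.3608,.2,19),(.4455,.3608,.037,19)])
ft=grab('top','top2.png'); fs=grab('scene','sc2.png')
for c in('yellow','green'):
    T,S=block(ft,fs,c)
    if len(T)>1: print(' spot',onz(ft,*T[1][1],.032)[:2])
a=cv2.resize(ft['frame'][130:290,290:500],(800,600),interpolation=cv2.INTER_CUBIC); cv2.imwrite('pics/t2.png',a)
E
```

```text
at [ 0.4592 -0.0823  0.2352] yaw 3.0 t 6.1 F [ 0.5 -0.  -0.7] open 0.0305 g 0.0 j6 -0.38
(0.41, 0.15, 0.23, 10) lin [ 0.235 -0.037  0.005] dr [ 0.002  0.001 -0.121]
(0.4455, 0.3608, 0.2, 19) lin [0.201 0.072 0.03 ] dr [ 0.     0.    -0.157]
(0.4455, 0.3608, 0.037, 19) lin [0.    0.    0.163] dr [0. 0. 0.]
yellow [(81, array([203.27, 255.72])), (31, array([202.58, 248.55]))] [(75, array([356.65, 126.29])), (17, array([362.65, 132.65]))]
 spot [0.46604902 0.36853987]
green [(64, array([206.59, 208.91])), (27, array([209.48, 202.11]))] [(24, array([388.33, 144.88])), (14, array([391.79, 156.43]))]
 spot [0.5945133  0.35350389]
```

View pics/t2.png

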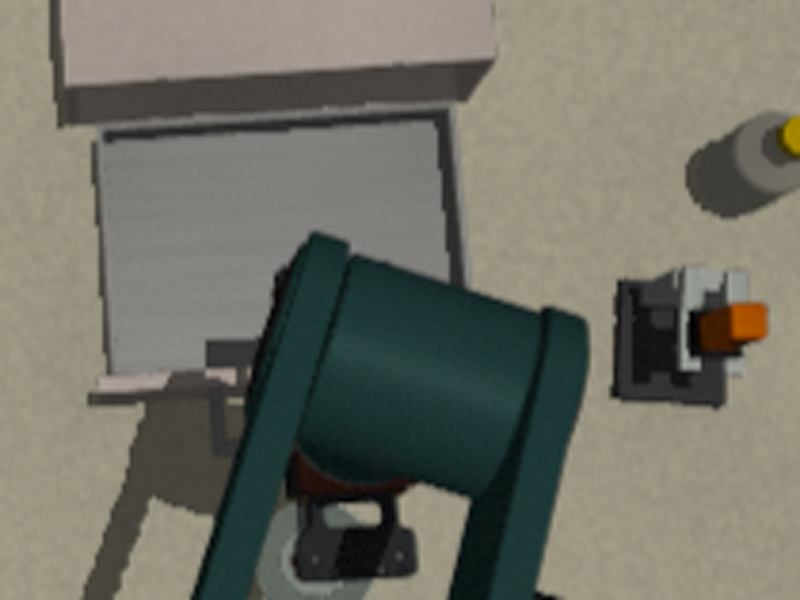

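Drawer is at its stop with its floor clear, and both blocks are unmoved. Next is the yellow block.

>>> {"op": "drive_tool", "data": {"linear": [[0.235,-0.037,0.005],[0.235,-0.037,0.005],[0.235,-0.037,0.005],[0.235,-0.037,0.005],[0.235,-0.037,0.005],[0.235,-0.037,0.005],[0.235,-0.037,0.005]], "dr": [[0,0,-0.121],[0,0,-0.121],[0,0,-0.121],[0,0,-0.121],[0,0,-0.121],[0,0,-0.121],[0,0,-0.121]], "grip": [0.5,0.5,0.5,0.5,0.5,0.5,0.5]}}

```text
time: 6.9
eef_pos: [0.4085, 0.1507, 0.2267]
orientation: [-2.016, -2.408, 0.003]
ft_force: [-0.3, -0.4, 0.3]
opening: 0.044
grasp_force: 0.0
```

>>> {"op": "drive_tool", "data": {"linear": [[0.201,0.072,0.03],[0.201,0.072,0.03],[0.201,0.072,0.03],[0.201,0.072,0.03],[0.201,0.072,0.03],[0.201,0.072,0.03],[0.201,0.072,0.03],[0.201,0.072,0.03]], "dr": [[0,0,-0.157],[0,0,-0.157],[0,0,-0.157],[0,0,-0.157],[0,0,-0.157],[0,0,-0.157],[0,0,-0.157],[0,0,-0.157]], "grip": [0.5,0.5,0.5,0.5,0.5,0.5,0.5,0.5]}}

```text
time: 7.7
eef_pos: [0.4456, 0.3586, 0.1977]
orientation: [1.827, 2.555, -0.002]
ft_force: [-0.1, -0.7, -0.0]
opening: 0.0441
grasp_force: 0.0
```

```bash
python3 - <<'E'
from h import *
plan([(.445,.361,.2,19),(.445,.361,.038,19)])
fs=grab('scene'); ft=grab('top');block(ft,fs,'yellow')
E
```

```text
at [0.4456 0.3586 0.1977] yaw 18.9 t 7.7 F [-0.1 -0.7 -0. ] open 0.0441 g 0.0 j6 0.23
(0.445, 0.361, 0.2, 19) lin [ 0.002  0.    -0.002] dr [-0.001  0.001 -0.002]
(0.445, 0.361, 0.038, 19) lin [0.    0.    0.162] dr [0. 0. 0.]
yellow [(80, array([204.58, 255.66])), (31, array([202.58, 248.55]))] [(77, array([356.57, 126.69])), (14, array([362.79, 132.64]))]
```

>>> {"op": "drive_tool", "data": {"linear": [[0.002,0,0.04],[0.002,0,0.08],[0.002,0,0.105],[0.002,0,0.125],[0.002,0,0.14],[0.002,0,0.15],[0.002,0,0.159],[0.002,0,0.159]], "dr": [[0,0,0],[0,0,0],[0,0,0],[0,0,0],[0,0,0],[0,0,0],[0,0,0],[0,0,0]], "grip": [0.5,0.5,0.5,0.5,0.5,0.5,0.5,0.5]}}

```text
time: 8.6
eef_pos: [0.4446, 0.3621, 0.0381]
orientation: [-1.825, -2.556, 0.002]
ft_force: [-0.9, 0.6, 0.8]
opening: 0.0439
grasp_force: 0.0
```

>>> {"op": "drive_tool", "data": {"linear": [[0,0,0],[0,0,0],[0,0,0],[0,0,0],[0,0,0],[0,0,0]], "dr": [[0,0,0],[0,0,0],[0,0,0],[0,0,0],[0,0,0],[0,0,0]], "grip": [1,1,1,1,1,1], "squeeze": 30}}

```text
time: 9.2
eef_pos: [0.4448, 0.3628, 0.039]
orientation: [-1.825, -2.557, -0.0]
ft_force: [-2.0, 0.1, 5.1]
opening: 0.0117
grasp_force: 30.0
```

>>> {"op": "drive_tool", "data": {"linear": [[0,0,-0.01],[0,0,-0.03],[0,0,-0.06],[0,0,-0.1],[0,0,-0.14],[0,0,-0.17],[0,0,-0.18],[0,0,-0.18]], "dr": [[0,0,0],[0,0,0],[0,0,0],[0,0,0],[0,0,0],[0,0,0],[0,0,0],[0,0,0]], "grip": [1,1,1,1,1,1,1,1]}}

```text
time: 10.0
eef_pos: [0.4456, 0.3631, 0.2198]
orientation: [1.824, 2.556, 0.004]
ft_force: [0.2, -0.1, -4.9]
opening: 0.0118
grasp_force: 30.0
```

```bash
python3 - <<'E'
from h import *
# slots: floor centre (.608,-.075), +-62 mm along drawer y
c=np.array([.608,-.075]);u=np.array([np.cos(np.radians(3)),np.sin(np.radians(3))]);v=np.array([-u[1],u[0]])
A=c+.062*v;B=c-.062*v;print(A,B)
plan([(.5,.15,.21,11),(A[0],A[1],.2,3),(A[0],A[1],.057,3),(A[0],A[1],.2,3)])
E
```

```text
[ 0.60475517 -0.01308497] [ 0.61124483 -0.13691503]
at [0.4456 0.3631 0.2198] yaw 19.0 t 10.0 F [ 0.2 -0.1 -4.9] open 0.0118 g 29.99927669763565 j6 0.23
(0.5, 0.15, 0.21, 11) lin [-0.219 -0.018  0.01 ] dr [ 0.003 -0.001  0.139]
(np.float64(0.6047551707129375), np.float64(-0.01308496884521642), 0.2, 3) lin [-0.18   0.072  0.01 ] dr [0.   0.   0.14]
(np.float64(0.6047551707129375), np.float64(-0.01308496884521642), 0.057, 3) lin [0.    0.    0.143] dr [0. 0. 0.]
(np.float64(0.6047551707129375), np.float64(-0.01308496884521642), 0.2, 3) lin [ 0.     0.    -0.143] dr [0. 0. 0.]
```

>>> {"op": "drive_tool", "data": {"linear": [[-0.03,-0.002,0],[-0.07,-0.006,0],[-0.11,-0.01,0],[-0.15,-0.014,0.01],[-0.19,-0.016,0.01],[-0.22,-0.018,0.01],[-0.22,-0.018,0.01],[-0.22,-0.018,0.01]], "dr": [[0,0,0.02],[0,0,0.05],[0,0,0.08],[0,0,0.11],[0,0,0.13],[0,0,0.139],[0,0,0.139],[0,0,0.139]], "grip": [1,1,1,1,1,1,1,1]}}

```text
time: 10.8
eef_pos: [0.4981, 0.1482, 0.2066]
orientation: [-1.999, -2.42, 0.004]
ft_force: [0.2, 0.2, -3.6]
opening: 0.0119
grasp_force: 30.0
```

>>> {"op": "drive_tool", "data": {"linear": [[-0.03,0.012,0],[-0.065,0.026,0],[-0.1,0.04,0.01],[-0.135,0.054,0.01],[-0.16,0.064,0.01],[-0.179,0.072,0.01],[-0.179,0.072,0.01],[-0.179,0.072,0.01]], "dr": [[0,0,0.02],[0,0,0.05],[0,0,0.08],[0,0,0.11],[0,0,0.13],[0,0,0.14],[0,0,0.14],[0,0,0.14]], "grip": [1,1,1,1,1,1,1,1]}}

```text
time: 11.6
eef_pos: [0.6035, -0.012, 0.1978]
orientation: [-2.161, -2.277, 0.001]
ft_force: [-0.3, 0.7, -4.2]
opening: 0.0119
grasp_force: 30.0
```

```bash
python3 - <<'E'
from h import *
plan([(.605,-.013,.2,3),(.605,-.013,.058,3)])
E
```

```text
at [ 0.6035 -0.012   0.1978] yaw 3.0 t 11.6 F [-0.3  0.7 -4.2] open 0.0119 g 29.999217689037323 j6 -0.19
(0.605, -0.013, 0.2, 3) lin [-0.001  0.001 -0.002] dr [-0.002 -0.001  0.   ]
(0.605, -0.013, 0.058, 3) lin [0.    0.    0.142] dr [0. 0. 0.]
```

>>> {"op": "drive_tool", "data": {"linear": [[0,0,0.03],[0,0,0.065],[0,0,0.09],[0,0,0.11],[0,0,0.125],[0,0,0.133],[0,0,0.138],[0,0,0.139]], "dr": [[0,0,0],[0,0,0],[0,0,0],[0,0,0],[0,0,0],[0,0,0],[0,0,0],[0,0,0]], "grip": [1,1,1,1,1,1,1,1]}}

```text
time: 12.4
eef_pos: [0.604, -0.0125, 0.0596]
orientation: [-2.162, -2.279, 0.0]
ft_force: [-0.6, -0.8, -2.6]
opening: 0.0116
grasp_force: 30.0
```

>>> {"op": "drive_tool", "data": {"linear": [[0,0,0.001],[0,0,0.002],[0,0,0.002]], "dr": [[0,0,0],[0,0,0],[0,0,0]], "grip": [1,1,1]}}

```text
time: 12.7
eef_pos: [0.6046, -0.0132, 0.0582]
orientation: [2.162, 2.278, 0.001]
ft_force: [0.1, -0.4, -3.4]
opening: 0.0118
grasp_force: 30.0
```

>>> {"op": "drive_tool", "data": {"linear": [[0,0,0.001],[0,0,0.002],[0,0,0.002]], "dr": [[0,0,0],[0,0,0],[0,0,0]], "grip": [1,1,1]}}

```text
time: 13.0
eef_pos: [0.6051, -0.0132, 0.057]
orientation: [2.162, 2.277, 0.002]
ft_force: [-1.8, 1.0, 5.2]
opening: 0.012
grasp_force: 30.0
```

>>> {"op": "drive_tool", "data": {"linear": [[0,0,0],[0,0,0],[0,0,0],[0,0,0],[0,0,-0.03],[0,0,-0.07],[0,0,-0.11],[0,0,-0.15]], "dr": [[0,0,0],[0,0,0],[0,0,0],[0,0,0],[0,0,0],[0,0,0],[0,0,0],[0,0,0]], "grip": [0.6,0.6,0.6,0.6,0.6,0.6,0.6,0.6]}}

```text
time: 13.8
eef_pos: [0.6039, -0.0131, 0.207]
orientation: [-2.163, -2.278, 0.001]
ft_force: [0.5, 0.1, -0.4]
opening: 0.0354
grasp_force: 0.0
```

```bash
python3 - <<'E'
from h import *
ft=grab('top');fs=grab('scene')
T,S=block(ft,fs,'green')
print(onz(ft,*T[1][1],.032)[:2], onz(ft,*T[0][1],.062)[:2])
plan([(.58,.15,.21,0),(.572,.354,.2,-2),(.572,.354,.039,-2)])
E
```

```text
green [(68, array([206.88, 208.99])), (27, array([209.48, 202.11]))] [(25, array([388.28, 144.92])), (13, array([391.85, 156.54]))]
[0.5945133  0.35350389] [0.57106566 0.35313225]
at [ 0.6082 -0.0136  0.2117] yaw 3.0 t 13.9 F [0.5 0.7 0.1] open 0.0356 g 0.0 j6 -0.19
(0.58, 0.15, 0.21, 0) lin [ 0.165 -0.02   0.001] dr [0.011 0.002 0.052]
(0.572, 0.354, 0.2, -2) lin [ 0.204 -0.008  0.01 ] dr [0.    0.    0.035]
(0.572, 0.354, 0.039, -2) lin [0.    0.    0.161] dr [0. 0. 0.]
```

>>> {"op": "drive_tool", "data": {"linear": [[0.165,-0.02,0.001],[0.165,-0.02,0.001],[0.165,-0.02,0.001],[0.165,-0.02,0.001],[0.165,-0.02,0.001]], "dr": [[0,0,0.052],[0,0,0.052],[0,0,0.052],[0,0,0.052],[0,0,0.052]], "grip": [0.5,0.5,0.5,0.5,0.5]}}

```text
time: 14.4
eef_pos: [0.5747, 0.1526, 0.2038]
orientation: [-2.217, -2.225, 0.002]
ft_force: [0.3, -0.6, 0.4]
opening: 0.044
grasp_force: 0.0
```

>>> {"op": "drive_tool", "data": {"linear": [[0.204,-0.008,0.01],[0.204,-0.008,0.01],[0.204,-0.008,0.01],[0.204,-0.008,0.01],[0.204,-0.008,0.01],[0.204,-0.008,0.01],[0.204,-0.008,0.01],[0.204,-0.008,0.01]], "dr": [[0,0,0.035],[0,0,0.035],[0,0,0.035],[0,0,0.035],[0,0,0.035],[0,0,0.035],[0,0,0.035],[0,0,0.035]], "grip": [0.5,0.5,0.5,0.5,0.5,0.5,0.5,0.5]}}

```text
time: 15.2
eef_pos: [0.5682, 0.3523, 0.1946]
orientation: [2.262, 2.179, -0.001]
ft_force: [-0.5, -0.1, -0.1]
opening: 0.0439
grasp_force: 0.0
```

```bash
python3 - <<'E'
from h import *
fs=grab('scene'); ft=grab('top');block(ft,fs,'green')
plan([(.572,.354,.2,-2),(.572,.354,.039,-2)])
E
```

```text
green [(66, array([207.06, 208.86])), (17, array([209.82, 202.18]))] []
at [0.5682 0.3528 0.1948] yaw -2.1 t 15.3 F [ 0.3 -0.4 -0.1] open 0.0437 g 0.0 j6 0.49
(0.572, 0.354, 0.2, -2) lin [ 0.001  0.004 -0.005] dr [ 0.     0.    -0.002]
(0.572, 0.354, 0.039, -2) lin [0.    0.    0.161] dr [0. 0. 0.]
```

>>> {"op": "drive_tool", "data": {"linear": [[0.001,0.004,0.04],[0.001,0.004,0.08],[0.001,0.004,0.105],[0.001,0.004,0.125],[0.001,0.004,0.14],[0.001,0.004,0.15],[0.001,0.004,0.156],[0.001,0.004,0.156]], "dr": [[0,0,0],[0,0,0],[0,0,0],[0,0,0],[0,0,0],[0,0,0],[0,0,0],[0,0,0]], "grip": [0.5,0.5,0.5,0.5,0.5,0.5,0.5,0.5]}}

```text
time: 16.1
eef_pos: [0.5717, 0.3552, 0.0384]
orientation: [-2.26, -2.182, 0.001]
ft_force: [-0.7, 0.0, -0.2]
opening: 0.0439
grasp_force: 0.0
```

>>> {"op": "drive_tool", "data": {"linear": [[0,0,0],[0,0,0],[0,0,0],[0,0,0],[0,0,0],[0,0,0]], "dr": [[0,0,0],[0,0,0],[0,0,0],[0,0,0],[0,0,0],[0,0,0]], "grip": [1,1,1,1,1,1], "squeeze": 30}}

```text
time: 16.7
eef_pos: [0.572, 0.3556, 0.0391]
orientation: [2.26, 2.182, 0.001]
ft_force: [0.1, -0.3, 3.2]
opening: 0.0119
grasp_force: 30.0
```

>>> {"op": "drive_tool", "data": {"linear": [[0,0,-0.01],[0,0,-0.03],[0,0,-0.06],[0,0,-0.1],[0,0,-0.14],[0,0,-0.17],[0,0,-0.18],[0,0,-0.18]], "dr": [[0,0,0],[0,0,0],[0,0,0],[0,0,0],[0,0,0],[0,0,0],[0,0,0],[0,0,0]], "grip": [1,1,1,1,1,1,1,1]}}

```text
time: 17.5
eef_pos: [0.5723, 0.3558, 0.2201]
orientation: [2.259, 2.182, 0.004]
ft_force: [-0.3, -0.1, -3.7]
opening: 0.0116
grasp_force: 30.0
```

```bash
python3 - <<'E'
from h import *
plan([(.57,.18,.22,0),(.585,.0,.215,2),(.611,-.137,.21,3),(.611,-.137,.058,3)])
E
```

```text
at [0.5723 0.3558 0.2201] yaw -2.0 t 17.5 F [-0.3 -0.1 -3.7] open 0.0116 g 29.976170361042023 j6 0.49
(0.57, 0.18, 0.22, 0) lin [-0.176  0.004 -0.   ] dr [ 0.002 -0.001 -0.035]
(0.585, 0.0, 0.215, 2) lin [-0.18   0.015  0.005] dr [ 0.     0.    -0.035]
(0.611, -0.137, 0.21, 3) lin [-0.138  0.021  0.005] dr [ 0.     0.    -0.017]
(0.611, -0.137, 0.058, 3) lin [0.    0.    0.152] dr [0. 0. 0.]
```

>>> {"op": "drive_tool", "data": {"linear": [[-0.02,0,0],[-0.05,0.001,0],[-0.085,0.002,0],[-0.12,0.003,0],[-0.15,0.004,0],[-0.17,0.004,0],[-0.176,0.004,0],[-0.176,0.004,0]], "dr": [[0,0,0],[0,0,0],[0,0,0],[0,0,-0.01],[0,0,-0.02],[0,0,-0.03],[0,0,-0.035],[0,0,-0.035]], "grip": [1,1,1,1,1,1,1,1]}}

```text
time: 18.3
eef_pos: [0.5684, 0.1781, 0.217]
orientation: [-2.222, -2.218, 0.004]
ft_force: [0.1, -0.3, -2.6]
opening: 0.0116
grasp_force: 30.0
```

>>> {"op": "drive_tool", "data": {"linear": [[-0.02,0.001,0],[-0.05,0.004,0],[-0.085,0.007,0],[-0.12,0.01,0],[-0.15,0.013,0],[-0.17,0.015,0],[-0.18,0.015,0],[-0.18,0.015,0]], "dr": [[0,0,0],[0,0,0],[0,0,0],[0,0,-0.01],[0,0,-0.02],[0,0,-0.03],[0,0,-0.035],[0,0,-0.035]], "grip": [1,1,1,1,1,1,1,1]}}

```text
time: 19.1
eef_pos: [0.5845, -0.0007, 0.2181]
orientation: [-2.183, -2.258, 0.001]
ft_force: [-0.9, 0.2, -3.6]
opening: 0.0118
grasp_force: 30.0
```

>>> {"op": "drive_tool", "data": {"linear": [[-0.02,0.003,0],[-0.05,0.007,0],[-0.085,0.012,0],[-0.11,0.016,0],[-0.13,0.02,0],[-0.138,0.021,0],[-0.138,0.021,0],[-0.138,0.021,0]], "dr": [[0,0,0],[0,0,0],[0,0,0],[0,0,-0.01],[0,0,-0.017],[0,0,-0.017],[0,0,-0.017],[0,0,-0.017]], "grip": [1,1,1,1,1,1,1,1]}}

```text
time: 19.9
eef_pos: [0.6101, -0.1361, 0.2184]
orientation: [-2.161, -2.278, -0.0]
ft_force: [0.1, 0.8, -3.4]
opening: 0.0121
grasp_force: 30.0
```

```bash
python3 - <<'E'
from h import *
plan([(.611,-.137,.21,3),(.611,-.137,.058,3)])
E
```

```text
at [ 0.6101 -0.1361  0.2184] yaw 3.0 t 19.9 F [ 0.1  0.8 -3.4] open 0.0121 g 29.976144433021545 j6 -0.38
(0.611, -0.137, 0.21, 3) lin [-0.001  0.001  0.008] dr [-0.001 -0.001  0.   ]
(0.611, -0.137, 0.058, 3) lin [0.    0.    0.152] dr [0. 0. 0.]
```

>>> {"op": "drive_tool", "data": {"linear": [[0,0,0.03],[0,0,0.07],[0,0,0.1],[0,0,0.125],[0,0,0.143],[0,0,0.152],[0,0,0.157],[0,0,0.159]], "dr": [[0,0,0],[0,0,0],[0,0,0],[0,0,0],[0,0,0],[0,0,0],[0,0,0],[0,0,0]], "grip": [1,1,1,1,1,1,1,1]}}

```text
time: 20.7
eef_pos: [0.6107, -0.1372, 0.0599]
orientation: [2.162, 2.279, 0.0]
ft_force: [-0.6, -0.2, -3.4]
opening: 0.0116
grasp_force: 30.0
```

>>> {"op": "drive_tool", "data": {"linear": [[0,0,0.001],[0,0,0.002],[0,0,0.002]], "dr": [[0,0,0],[0,0,0],[0,0,0]], "grip": [1,1,1]}}

```text
time: 21.0
eef_pos: [0.6108, -0.1379, 0.0583]
orientation: [2.162, 2.278, 0.001]
ft_force: [-0.3, -0.6, -2.3]
opening: 0.0119
grasp_force: 30.0
```

>>> {"op": "drive_tool", "data": {"linear": [[0,0,0.001],[0,0,0.002],[0,0,0.002]], "dr": [[0,0,0],[0,0,0],[0,0,0]], "grip": [1,1,1]}}

```text
time: 21.3
eef_pos: [0.6112, -0.138, 0.057]
orientation: [2.162, 2.277, 0.001]
ft_force: [-0.9, 0.8, 6.2]
opening: 0.0116
grasp_force: 30.0
```

>>> {"op": "drive_tool", "data": {"linear": [[0,0,0],[0,0,0],[0,0,0],[0,0,0],[0,0,-0.03],[0,0,-0.07],[0,0,-0.12],[0,0,-0.17]], "dr": [[0,0,0],[0,0,0],[0,0,0],[0,0,0],[0,0,0],[0,0,0],[0,0,0],[0,0,0]], "grip": [0.6,0.6,0.6,0.6,0.6,0.6,0.6,0.6]}}

```text
time: 22.1
eef_pos: [0.6097, -0.1376, 0.2268]
orientation: [-2.162, -2.277, 0.001]
ft_force: [1.8, -0.1, 0.0]
opening: 0.0351
grasp_force: 0.0
```

>>> {"op": "drive_tool", "data": {"linear": [[0.02,-0.15,0],[0.02,-0.15,0],[0.02,-0.15,0],[0.02,-0.15,0],[0.02,-0.15,0],[0.02,-0.15,0]], "dr": [[0,0,0],[0,0,0],[0,0,0],[0,0,0],[0,0,0],[0,0,0]], "grip": [0.5,0.5,0.5,0.5,0.5,0.5]}}

```text
time: 22.7
eef_pos: [0.4612, -0.1262, 0.2262]
orientation: [2.162, 2.277, 0.001]
ft_force: [0.3, 0.6, -0.3]
opening: 0.0438
grasp_force: 0.0
```

```bash
python3 - <<'E'
from h import *
ft=grab('top','top3.png');fs=grab('scene','sc3.png')
h=cv2.cvtColor(ft['frame'],cv2.COLOR_BGR2HSV)
cv2.imwrite('pics/t3.png',np.vstack([cv2.resize(ft['frame'][140:260,300:500],(500,300),interpolation=2),cv2.resize(fs['frame'][210:330,150:350],(500,300),interpolation=2)]))
plan([])
E
```

```text
at [ 0.4614 -0.1262  0.2259] yaw 3.0 t 22.8 F [-0.7 -0.7  0.5] open 0.0439 g 0.0 j6 -0.46
```

View pics/t3.png

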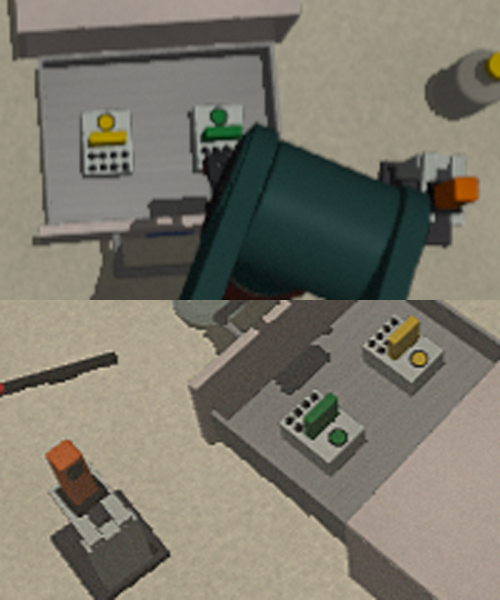

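Both blocks stand upright in the drawer. Now I'll measure the probe's top face, using the first clear pictures.

```bash
python3 - <<'E'
from h import *
ft=grab('top');fs=grab('scene')
pts={}
for n,f,roi in(('top0',ft,(460,195,50,40)),('scene0',fs,(160,255,50,50))):
    im=cv2.imread(f'pics/{n}.png');h=cv2.cvtColor(im,cv2.COLOR_BGR2HSV);x,y,w,hh=roi
    m=cv2.inRange(h,(3,120,30),(18,255,255));k=np.zeros_like(m);k[y:y+hh,x:x+w]=m[y:y+hh,x:x+w]
    v=h[...,2][k>0]; t=cv2.threshold(v.reshape(-1,1),0,255,cv2.THRESH_OTSU)[0]
    b=((k>0)&(h[...,2]>t)).astype(np.uint8); nn,l,s,c=cv2.connectedComponentsWithStats(b); i=1+np.argmax(s[1:,4])
    print(n,t,s[i],c[i]); pts[n]=c[i]
    P=np.array([onz(f,*p,.19)[:2] for p in np.argwhere(l==i)[:,::-1]]);print(cv2.minAreaRect((P*1000).astype(np.float32)),P.mean(0))
print(tri(ft,pts['top0'],fs,pts['scene0']))
# stand prongs: bright grey pixels in scene/top rectified
im=cv2.imread('pics/top0.png');h=cv2.cvtColor(im,cv2.COLOR_BGR2HSV)
m=cv2.inRange(h[195:235,462:495],(0,0,120),(180,45,255));P=np.argwhere(m)[:,::-1]+[462,195]
print('\n'.join(''.join('#' if q else '.' for q in r) for r in m))
E
```

```text
top0 100.0 [482 211  10  10  83] [486.09638554 215.09638554]
((533.6527709960938, -360.28271484375), (21.814420700073242, 22.23968505859375), 86.85803985595703) [ 0.53427897 -0.35934681]
scene0 102.0 [168 266  15  12 103] [175.02912621 271.53398058]
((534.6376953125, -358.4980163574219), (22.316898345947266, 21.766672134399414), 1.3089147806167603) [ 0.53460066 -0.35857482]
(array([ 0.53445819, -0.35893745,  0.19017439]), np.float64(0.0008025241585070076))
#################################
#################################
#################################
#################################
#################################
#################################
####.##.#########################
##......##########.##############
........##########.##############
........##########.##############
........#########..##############
........#########..##############
........#####......##############
........####.......##############
........####.......##############
........####.......#.........####
........###...................###
.......#......................###
.......#......................###
.......#......................###
.......#......................###
.......#......................###
.......#......................###
.......#......................###
.......#......................###
.......#......................###
.......#....................#####
.......#.................########
.......#...............##########
.......##...............#########
.......##..............##########
.......#####.......##############
.......#####.......##############
...................##############
...................##############
...................##.###########
...................##############
...................##############
...................##############
...................##############
```

```bash
python3 - <<'E'
from h import *
plan([(.5345,-.359,.225,-4),(.5345,-.359,.142,-4)])
E
```

```text
at [ 0.4609 -0.1259  0.2257] yaw 3.0 t 22.9 F [ 0.2 -0.1 -0.5] open 0.0441 g 0.0 j6 -0.46
(0.5345, -0.359, 0.225, -4) lin [-0.237  0.061  0.001] dr [0.    0.    0.122]
(0.5345, -0.359, 0.142, -4) lin [0.    0.    0.083] dr [0. 0. 0.]
```

>>> {"op": "drive_tool", "data": {"linear": [[-0.237,0.061,0.001],[-0.237,0.061,0.001],[-0.237,0.061,0.001],[-0.237,0.061,0.001],[-0.237,0.061,0.001],[-0.237,0.061,0.001],[-0.237,0.061,0.001],[-0.237,0.061,0.001]], "dr": [[0,0,0.122],[0,0,0.122],[0,0,0.122],[0,0,0.122],[0,0,0.122],[0,0,0.122],[0,0,0.122],[0,0,0.122]], "grip": [0.4,0.4,0.4,0.4,0.4,0.4,0.4,0.4]}}

```text
time: 23.7
eef_pos: [0.5326, -0.3579, 0.2241]
orientation: [-2.296, -2.142, -0.0]
ft_force: [-0.3, 0.8, 0.2]
opening: 0.0526
grasp_force: 0.0
```

```bash
python3 - <<'E'
from h import *
plan([(.5345,-.359,.142,-4)])
E
```

```text
at [ 0.5326 -0.3579  0.2241] yaw -4.0 t 23.7 F [-0.3  0.8  0.2] open 0.0526 g 0.0 j6 -0.63
(0.5345, -0.359, 0.142, -4) lin [-0.001  0.002  0.082] dr [-0.001 -0.001  0.   ]
```

>>> {"op": "drive_tool", "data": {"linear": [[-0.001,0.002,0.02],[-0.001,0.002,0.04],[-0.001,0.002,0.055],[-0.001,0.002,0.067],[-0.001,0.002,0.075],[-0.001,0.002,0.08],[-0.001,0.002,0.082],[-0.001,0.002,0.082]], "dr": [[0,0,0],[0,0,0],[0,0,0],[0,0,0],[0,0,0],[0,0,0],[0,0,0],[0,0,0]], "grip": [0.4,0.4,0.4,0.4,0.4,0.4,0.4,0.4]}}

```text
time: 24.5
eef_pos: [0.5349, -0.3603, 0.1429]
orientation: [2.297, 2.142, -0.0]
ft_force: [-0.2, 0.1, -0.7]
opening: 0.0524
grasp_force: 0.0
```

>>> {"op": "drive_tool", "data": {"linear": [[0,0,0],[0,0,0],[0,0,0],[0,0,0],[0,0,0],[0,0,0],[0,0,0]], "dr": [[0,0,0],[0,0,0],[0,0,0],[0,0,0],[0,0,0],[0,0,0],[0,0,0]], "grip": [1,1,1,1,1,1,1], "squeeze": 40}}

```text
time: 25.2
eef_pos: [0.5348, -0.3604, 0.1429]
orientation: [2.298, 2.142, -0.0]
ft_force: [0.1, -0.0, 2.9]
opening: 0.0238
grasp_force: 40.0
```

>>> {"op": "drive_tool", "data": {"linear": [[0,0,-0.01],[0,0,-0.025],[0,0,-0.045],[0,0,-0.07],[0,0,-0.095],[0,0,-0.115],[0,0,-0.13],[0,0,-0.135]], "dr": [[0,0,0],[0,0,0],[0,0,0],[0,0,0],[0,0,0],[0,0,0],[0,0,0],[0,0,0]], "grip": [1,1,1,1,1,1,1,1]}}

```text
time: 26.0
eef_pos: [0.5354, -0.3607, 0.2801]
orientation: [2.295, 2.14, 0.001]
ft_force: [-0.1, -0.1, -0.8]
opening: 0.0241
grasp_force: 40.0
```

```bash
python3 - <<'E'
from h import *
plan([])
ft=grab('top');fs=grab('scene')
cv2.imwrite('pics/t4.png',np.vstack([cv2.resize(ft['frame'][140:260,300:500],(500,300),interpolation=2),cv2.resize(fs['frame'][180:330,100:350],(500,300),interpolation=2)]))
T=dict(yellow=(330,180,30,30),green=(370,170,35,40))
S=dict(yellow=(290,210,50,50),green=(260,240,45,60))
for c in('yellow','green'):
    t,s=block(ft,fs,c,T[c],S[c])
    if len(t)>1 and len(s)>1: print(' spot tri',tri(ft,t[1][1],fs,s[1][1]),onz(ft,*t[1][1],.05)[:2],onz(fs,*s[1][1],.05)[:2])
E
```

```text
at [ 0.5354 -0.3607  0.2801] yaw -4.0 t 26.0 F [-0.1 -0.1 -0.8] open 0.0241 g 39.986119866371155 j6 -0.63
yellow [(115, array([342.52, 193.05]))] [(129, array([310.97, 224.5 ])), (28, array([317.32, 233.  ]))]
green [(95, array([388.23, 190.59]))] [(50, array([277.96, 252.9 ])), (26, array([284.81, 264.27]))]
```

View pics/t4.png

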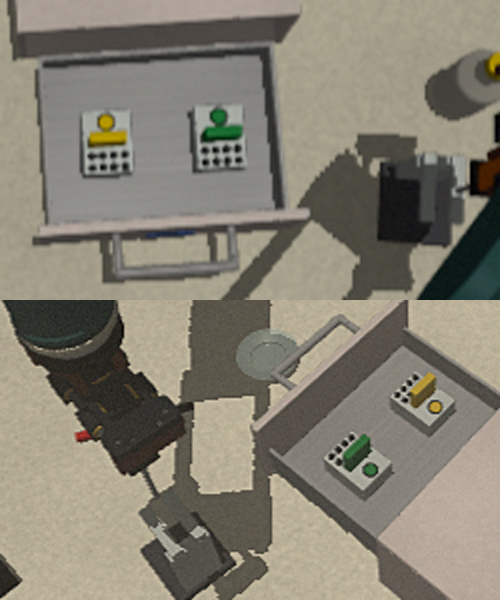

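Probe is lifted out straight (stem end at scene ≈(178,276)). Both blocks are still in place, with spots at top ≈(342,188) and (387,187).

```bash
python3 - <<'E'
from h import *
ft=grab('top');fs=grab('scene')
for n,pt,ps in(('y',(342.0,188.4),(317.32,233.)),('g',(387.2,186.8),(284.81,264.27))):
    # refine top spot: coloured pixels in rows above the fin
    h=cv2.cvtColor(ft['frame'],cv2.COLOR_BGR2HSV);x,y=int(pt[0]),int(pt[1])
    w=h[y-6:y+7,x-6:x+7]; print(n,'\n'.join(''.join('#' if (q[1]>110) else '.' for q in r) for r in w))
    print(onz(ft,*pt,.05)[:2].round(4),onz(fs,*ps,.05)[:2].round(4),tri(ft,pt,fs,ps))
print('tip pred px',proj(fs,(.5354,-.3594,.1591)),'fork', proj(fs,(.5345,-.359,.112)))
E
```

```text
y .............
.............
.............
.............
.....####....
...######....
...######....
...######....
....#####....
.....###.....
.....####..##
#############
#############
[ 0.6277 -0.0141] [ 0.6263 -0.0108] (array([ 0.62750565, -0.01332749,  0.05399694]), np.float64(0.0015377788007793376))
g .............
.............
.............
.............
....#####....
...######....
...######....
....#####....
....#####....
......##.....
.....###.....
..###########
.############
[ 0.6314 -0.1381] [ 0.6315 -0.1347] (array([ 0.63176881, -0.13670401,  0.05265066]), np.float64(0.002631427979225445))
tip pred px [178.19452476 278.625233  ] fork [182.76220722 287.72579963]
```

```bash
python3 - <<'E'
from h import *
plan([(.58,-.18,.28,-4),(.627,-.014,.26,-4),(.627,-.014,.171,-4)])
E
```

```text
at [ 0.5343 -0.3598  0.2769] yaw -4.0 t 26.2 F [-0.4  0.1 -1.2] open 0.0238 g 39.98610019683838 j6 -0.63
(0.58, -0.18, 0.28, -4) lin [ 0.183  0.033 -0.003] dr [-0.001 -0.001 -0.   ]
(0.627, -0.014, 0.26, -4) lin [0.169 0.035 0.02 ] dr [0. 0. 0.]
(0.627, -0.014, 0.171, -4) lin [0.    0.    0.089] dr [0. 0. 0.]
```

>>> {"op": "drive_tool", "data": {"linear": [[0.02,0.004,0],[0.05,0.009,0],[0.085,0.015,0],[0.12,0.021,0],[0.15,0.027,0],[0.175,0.031,0],[0.183,0.033,0],[0.183,0.033,0]], "dr": [[0,0,0],[0,0,0],[0,0,0],[0,0,0],[0,0,0],[0,0,0],[0,0,0],[0,0,0]], "grip": [1,1,1,1,1,1,1,1]}}

```text
time: 27.0
eef_pos: [0.5803, -0.1783, 0.2771]
orientation: [-2.295, -2.144, 0.001]
ft_force: [0.3, -0.7, -1.3]
opening: 0.0239
grasp_force: 40.0
```

>>> {"op": "drive_tool", "data": {"linear": [[0.02,0.004,0],[0.05,0.01,0],[0.085,0.018,0],[0.12,0.025,0.01],[0.15,0.031,0.015],[0.165,0.034,0.02],[0.169,0.035,0.02],[0.169,0.035,0.02]], "dr": [[0,0,0],[0,0,0],[0,0,0],[0,0,0],[0,0,0],[0,0,0],[0,0,0],[0,0,0]], "grip": [1,1,1,1,1,1,1,1]}}

```text
time: 27.8
eef_pos: [0.6271, -0.0147, 0.2575]
orientation: [2.298, 2.142, -0.002]
ft_force: [0.9, -0.5, -1.4]
opening: 0.024
grasp_force: 40.0
```

>>> {"op": "drive_tool", "data": {"linear": [[0,0,0],[0,0,0],[0,0,0]], "dr": [[0,0,0],[0,0,0],[0,0,0]], "grip": [1,1,1]}}

```text
time: 28.1
eef_pos: [0.6271, -0.015, 0.258]
orientation: [2.299, 2.14, 0.0]
ft_force: [0.6, -0.3, -0.5]
opening: 0.0238
grasp_force: 40.0
```

```bash
python3 - <<'E'
from h import *
plan([(.627,-.014,.176,-4)])
fs=grab('scene'); print([(b[0],b[1]) for b in blobs(fs,'yellow',(290,210,50,50))],[(b[0],b[1]) for b in blobs(fs,'green',(260,240,45,60))])
E
```

```text
at [ 0.6271 -0.015   0.258 ] yaw -4.1 t 28.1 F [ 0.6 -0.3 -0.5] open 0.0238 g 39.98614847660065 j6 -0.06
(0.627, -0.014, 0.176, -4) lin [ 0.001 -0.     0.082] dr [ 0.     0.    -0.001]
[(129, array([310.96, 224.57])), (26, array([317.5, 233. ]))] [(51, array([277.9 , 253.08])), (28, array([284.89, 264.36]))]
```

Go down to about 5 mm above the spot, then look.

>>> {"op": "drive_tool", "data": {"linear": [[0.001,0,0.02],[0.001,0,0.04],[0.001,0,0.055],[0.001,0,0.067],[0.001,0,0.076],[0.001,0,0.08],[0.001,0,0.082],[0.001,0,0.082]], "dr": [[0,0,0],[0,0,0],[0,0,0],[0,0,0],[0,0,0],[0,0,0],[0,0,0],[0,0,0]], "grip": [1,1,1,1,1,1,1,1]}}

```text
time: 28.95
eef_pos: [0.6275, -0.0129, 0.1759]
orientation: [2.297, 2.142, 0.0]
ft_force: [-0.5, 0.0, -0.9]
opening: 0.0237
grasp_force: 40.0
```

```bash
python3 - <<'E'
from h import *
plan([])
fs=grab('scene');ft=grab('top'); cv2.imwrite('pics/t5.png',cv2.resize(fs['frame'][200:260,280:360],(640,480),interpolation=2))
E
```

```text
at [ 0.6275 -0.0129  0.1759] yaw -4.0 t 28.95 F [-0.5  0.  -0.9] open 0.0237 g 39.98605728149414 j6 -0.06
```

View pics/t5.png

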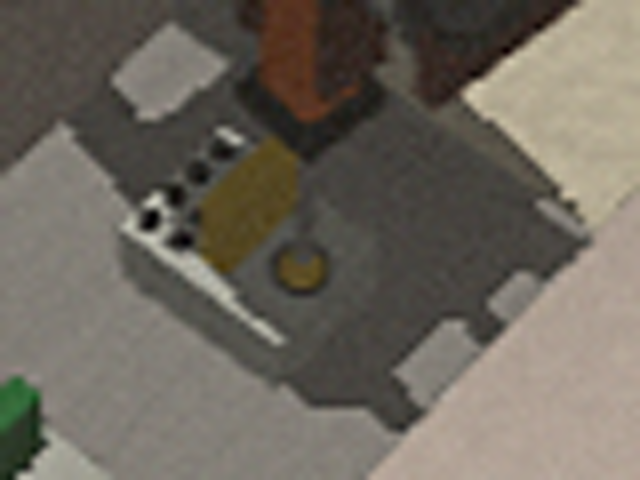

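The stem ends right over the yellow spot, at crop (302,255). Touching it now.

>>> {"op": "drive_tool", "data": {"linear": [[0,0,0.001],[0,0,0.002],[0,0,0.003],[0,0,0.004],[0,0,0.005]], "dr": [[0,0,0],[0,0,0],[0,0,0],[0,0,0],[0,0,0]], "grip": [1,1,1,1,1]}}

```text
time: 29.55
eef_pos: [0.6272, -0.0129, 0.1706]
orientation: [2.298, 2.142, -0.0]
ft_force: [-0.7, -0.7, 1.7]
opening: 0.0237
grasp_force: 40.0
```

>>> {"op": "drive_tool", "data": {"linear": [[0,0,0.001],[0,0,0.001],[0,0,0.001]], "dr": [[0,0,0],[0,0,0],[0,0,0]], "grip": [1,1,1]}}

```text
time: 29.85
eef_pos: [0.6273, -0.0129, 0.1703]
orientation: [2.298, 2.142, 0.0]
ft_force: [-2.9, 0.5, 4.7]
opening: 0.0237
grasp_force: 40.0
```

>>> {"op": "drive_tool", "data": {"linear": [[0,0,0],[0,0,0],[0,0,0],[0,0,0]], "dr": [[0,0,0],[0,0,0],[0,0,0],[0,0,0]], "grip": [1,1,1,1]}}

```text
time: 30.25
eef_pos: [0.6273, -0.0129, 0.1703]
orientation: [2.297, 2.142, 0.0]
ft_force: [-1.9, 0.1, 5.6]
opening: 0.0237
grasp_force: 40.0
```

>>> {"op": "drive_tool", "data": {"linear": [[0,0,-0.005],[0,0,-0.02],[0,0,-0.04],[0,0,-0.06],[0,0,-0.06]], "dr": [[0,0,0],[0,0,0],[0,0,0],[0,0,0],[0,0,0]], "grip": [1,1,1,1,1]}}

```text
time: 30.75
eef_pos: [0.6293, -0.013, 0.2324]
orientation: [2.295, 2.14, 0.005]
ft_force: [-0.3, -0.0, -0.3]
opening: 0.0243
grasp_force: 40.0
```

```bash
python3 - <<'E'
from h import *
fs=grab('scene'); print([(b[0],b[1]) for b in blobs(fs,'yellow',(290,210,50,50))]);b=blobs(fs,'green',(260,240,45,60)); print([(q[0],q[1]) for q in b],onz(fs,*b[1][1],.05))
plan([(.632,-.1385,.23,-4),(.632,-.1385,.176,-4)])
E
```

```text
[(131, array([311.01, 224.56])), (26, array([317.5, 233. ]))]
[(53, array([278.19, 252.83])), (28, array([284.89, 264.43]))] [ 0.63195129 -0.1349127   0.05      ]
at [ 0.6283 -0.013   0.2307] yaw -4.0 t 30.8 F [-0.   0.9 -1.1] open 0.0241 g 39.98613953590393 j6 -0.06
(0.632, -0.1385, 0.23, -4) lin [-0.125  0.012  0.001] dr [ 0.003  0.    -0.   ]
(0.632, -0.1385, 0.176, -4) lin [0.    0.    0.054] dr [0. 0. 0.]
```

>>> {"op": "drive_tool", "data": {"linear": [[-0.015,0.002,0],[-0.035,0.004,0],[-0.06,0.006,0],[-0.085,0.008,0],[-0.107,0.01,0],[-0.12,0.012,0],[-0.124,0.012,0],[-0.124,0.012,0]], "dr": [[0,0,0],[0,0,0],[0,0,0],[0,0,0],[0,0,0],[0,0,0],[0,0,0],[0,0,0]], "grip": [1,1,1,1,1,1,1,1]}}

```text
time: 31.6
eef_pos: [0.6301, -0.1378, 0.2289]
orientation: [-2.298, -2.14, 0.001]
ft_force: [1.7, 0.7, -0.3]
opening: 0.0238
grasp_force: 40.0
```

>>> {"op": "drive_tool", "data": {"linear": [[0,0,0],[0,0,0],[0,0,0.015],[0,0,0.03],[0,0,0.042],[0,0,0.05],[0,0,0.053],[0,0,0.053]], "dr": [[0,0,0],[0,0,0],[0,0,0],[0,0,0],[0,0,0],[0,0,0],[0,0,0],[0,0,0]], "grip": [1,1,1,1,1,1,1,1]}}

```text
time: 32.4
eef_pos: [0.6304, -0.1372, 0.1764]
orientation: [-2.297, -2.142, 0.001]
ft_force: [0.8, -0.6, -1.6]
opening: 0.0238
grasp_force: 40.0
```

```bash
python3 - <<'E'
from h import *
plan([(.632,-.138,.171,-4)])
fs=grab('scene');cv2.imwrite('pics/t6.png',cv2.resize(fs['frame'][235:295,245:325],(640,480),interpolation=2))
E
```

```text
at [ 0.6304 -0.1372  0.1764] yaw -4.0 t 32.4 F [ 0.8 -0.6 -1.6] open 0.0238 g 39.986048340797424 j6 -0.25
(0.632, -0.138, 0.171, -4) lin [-0.001  0.002  0.005] dr [-0.001 -0.     0.   ]
```

View pics/t6.png

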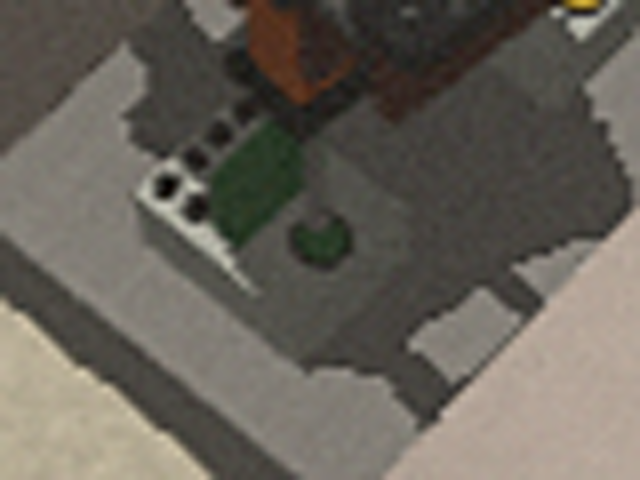

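The tip sits over the green spot, slightly short of centre; I'll add 2 mm in x and touch.

>>> {"op": "drive_tool", "data": {"linear": [[0,0.002,0],[0,0.002,0.001],[0,0.002,0.002],[0,0.002,0.003],[0,0.002,0.004],[0,0.002,0.005],[0,0.002,0.006],[0,0.002,0.006]], "dr": [[0,0,0],[0,0,0],[0,0,0],[0,0,0],[0,0,0],[0,0,0],[0,0,0],[0,0,0]], "grip": [1,1,1,1,1,1,1,1]}}

```text
time: 33.25
eef_pos: [0.6325, -0.1375, 0.1707]
orientation: [-2.298, -2.142, 0.0]
ft_force: [0.2, 0.2, -0.5]
opening: 0.0236
grasp_force: 40.0
```

>>> {"op": "drive_tool", "data": {"linear": [[0,0,0.001],[0,0,0.001],[0,0,0.001]], "dr": [[0,0,0],[0,0,0],[0,0,0]], "grip": [1,1,1]}}

```text
time: 33.55
eef_pos: [0.6326, -0.1376, 0.1703]
orientation: [2.297, 2.142, 0.0]
ft_force: [-1.3, 0.7, 4.6]
opening: 0.024
grasp_force: 40.0
```

>>> {"op": "drive_tool", "data": {"linear": [[0,0,0],[0,0,0],[0,0,0],[0,0,0]], "dr": [[0,0,0],[0,0,0],[0,0,0],[0,0,0]], "grip": [1,1,1,1]}}

```text
time: 33.95
eef_pos: [0.6326, -0.1376, 0.1703]
orientation: [2.298, 2.142, 0.0]
ft_force: [-1.1, 0.2, 5.7]
opening: 0.0237
grasp_force: 40.0
```

>>> {"op": "drive_tool", "data": {"linear": [[0,0,-0.005],[0,0,-0.02],[0,0,-0.05],[0,0,-0.08],[0,0,-0.1],[0,0,-0.11],[0,0,-0.11]], "dr": [[0,0,0],[0,0,0],[0,0,0],[0,0,0],[0,0,0],[0,0,0],[0,0,0]], "grip": [1,1,1,1,1,1,1]}}

```text
time: 34.65
eef_pos: [0.6333, -0.1378, 0.2809]
orientation: [2.296, 2.141, 0.002]
ft_force: [1.1, 0.2, -1.0]
opening: 0.024
grasp_force: 40.0
```

```bash
python3 - <<'E'
from h import *
fs=grab('scene'); print([[(q[0],q[1]) for q in blobs(fs,'yellow',(290,210,50,50))],[(q[0],q[1]) for q in blobs(fs,'green',(260,240,45,60))]])
plan([(.535,-.3604,.28,-4),(.535,-.3604,.142,-4)])
E
```

```text
[[(133, array([310.8 , 224.78])), (27, array([317.41, 232.93]))], [(8, array([273.25, 257.25]))]]
at [ 0.6326 -0.1375  0.2795] yaw -4.0 t 34.7 F [ 0.1  0.  -1.5] open 0.0238 g 39.98616814613342 j6 -0.25
(0.535, -0.3604, 0.28, -4) lin [-0.229 -0.082 -0.001] dr [ 0.  0. -0.]
(0.535, -0.3604, 0.142, -4) lin [0.    0.    0.138] dr [0. 0. 0.]
```

>>> {"op": "drive_tool", "data": {"linear": [[-0.02,-0.007,0],[-0.055,-0.02,0],[-0.095,-0.034,0],[-0.135,-0.048,0],[-0.175,-0.063,0],[-0.205,-0.074,0],[-0.224,-0.08,0],[-0.229,-0.082,0]], "dr": [[0,0,0],[0,0,0],[0,0,0],[0,0,0],[0,0,0],[0,0,0],[0,0,0],[0,0,0]], "grip": [1,1,1,1,1,1,1,1]}}

```text
time: 35.5
eef_pos: [0.5335, -0.3616, 0.2782]
orientation: [-2.299, -2.138, 0.001]
ft_force: [0.5, 0.1, -1.3]
opening: 0.0239
grasp_force: 40.0
```

>>> {"op": "drive_tool", "data": {"linear": [[0,0,0],[0,0,0],[0,0,0]], "dr": [[0,0,0],[0,0,0],[0,0,0]], "grip": [1,1,1]}}

```text
time: 35.8
eef_pos: [0.5354, -0.3587, 0.2796]
orientation: [-2.296, -2.144, -0.001]
ft_force: [-0.5, -0.1, -0.7]
opening: 0.0233
grasp_force: 40.0
```

```bash
python3 - <<'E'
from h import *
fs=grab('scene'); print([[(q[0],q[1]) for q in blobs(fs,'yellow',(290,210,50,50))],[(q[0],q[1]) for q in blobs(fs,'green',(260,240,45,60))]])
plan([(.535,-.3604,.144,-4)])
E
```

```text
[[(130, array([310.92, 224.53])), (27, array([317.41, 233.07]))], [(49, array([278.  , 252.92])), (28, array([284.86, 264.43]))]]
at [ 0.5354 -0.3588  0.2797] yaw -3.9 t 35.85 F [-0.3 -0.2 -1.5] open 0.0239 g 39.98619318008423 j6 -0.63
(0.535, -0.3604, 0.144, -4) lin [-0.002 -0.     0.136] dr [ 0.    -0.     0.002]
```

>>> {"op": "drive_tool", "data": {"linear": [[-0.002,0,0.01],[-0.002,0,0.03],[-0.002,0,0.055],[-0.002,0,0.08],[-0.002,0,0.1],[-0.002,0,0.115],[-0.002,0,0.127],[-0.002,0,0.133]], "dr": [[0,0,0],[0,0,0],[0,0,0],[0,0,0],[0,0,0],[0,0,0],[0,0,0],[0,0,0]], "grip": [1,1,1,1,1,1,1,1]}}

```text
time: 36.65
eef_pos: [0.5341, -0.3615, 0.1451]
orientation: [-2.296, -2.142, 0.0]
ft_force: [0.3, -0.2, -1.4]
opening: 0.0238
grasp_force: 40.0
```

>>> {"op": "drive_tool", "data": {"linear": [[0,0,0.001],[0,0,0.002],[0,0,0.003],[0,0,0.003]], "dr": [[0,0,0],[0,0,0],[0,0,0],[0,0,0]], "grip": [1,1,1,1]}}

```text
time: 37.05
eef_pos: [0.5349, -0.3625, 0.1443]
orientation: [2.297, 2.141, 0.0]
ft_force: [-0.2, -0.3, -1.5]
opening: 0.0239
grasp_force: 40.0
```

>>> {"op": "drive_tool", "data": {"linear": [[0.001,0,0],[0.002,0,0.001],[0.002,0,0.002],[0.002,0,0.002]], "dr": [[0,0,0],[0,0,0],[0,0,0],[0,0,0]], "grip": [1,1,1,1]}}

```text
time: 37.45
eef_pos: [0.5349, -0.3602, 0.1429]
orientation: [2.297, 2.142, 0.0]
ft_force: [-0.8, 1.6, 6.3]
opening: 0.0239
grasp_force: 40.0
```

Seated. Release and rise.

>>> {"op": "drive_tool", "data": {"linear": [[0,0,0],[0,0,0],[0,0,0],[0,0,0],[0,0,0],[0,0,-0.03],[0,0,-0.08],[0,0,-0.11]], "dr": [[0,0,0],[0,0,0],[0,0,0],[0,0,0],[0,0,0],[0,0,0],[0,0,0],[0,0,0]], "grip": [0.4,0.4,0.4,0.4,0.4,0.4,0.4,0.4]}}

```text
time: 38.25
eef_pos: [0.5354, -0.3609, 0.2547]
orientation: [2.296, 2.14, 0.0]
ft_force: [0.7, -1.0, 0.5]
opening: 0.0525
grasp_force: 0.0
```

```bash
python3 - <<'E'
from h import *
plan([(.4,-.2,.24,3),(.41,-.085,.24,3),(.41,-.085,.08,3)])
E
```

```text
at [ 0.5354 -0.3609  0.2547] yaw -4.0 t 38.25 F [ 0.7 -1.   0.5] open 0.0525 g 0.0 j6 -0.63
(0.4, -0.2, 0.24, 3) lin [ 0.151 -0.146  0.014] dr [ 0.002  0.002 -0.122]
(0.41, -0.085, 0.24, 3) lin [0.114 0.016 0.   ] dr [0. 0. 0.]
(0.41, -0.085, 0.08, 3) lin [0.   0.   0.16] dr [0. 0. 0.]
```

>>> {"op": "drive_tool", "data": {"linear": [[0.151,-0.146,0.014],[0.151,-0.146,0.014],[0.151,-0.146,0.014],[0.151,-0.146,0.014],[0.151,-0.146,0.014],[0.151,-0.146,0.014],[0.151,-0.146,0.014],[0.151,-0.146,0.014]], "dr": [[0,0,-0.122],[0,0,-0.122],[0,0,-0.122],[0,0,-0.122],[0,0,-0.122],[0,0,-0.122],[0,0,-0.122],[0,0,-0.122]], "grip": [0.62,0.62,0.62,0.62,0.62,0.62,0.62,0.62]}}

```text
time: 39.05
eef_pos: [0.4013, -0.201, 0.2381]
orientation: [2.162, 2.276, 0.0]
ft_force: [-0.8, -0.5, 0.2]
opening: 0.0338
grasp_force: 0.0
```

```bash
python3 - <<'E'
from h import *
ft=grab('top');fs=grab('scene');cv2.imwrite('pics/t7.png',np.vstack([cv2.resize(ft['frame'][140:260,300:500],(500,300),interpolation=2),cv2.resize(fs['frame'][210:330,150:350],(500,300),interpolation=2)]))
plan([(.461,-.083,.22,3),(.461,-.083,.083,3)])
E
```

```text
at [ 0.4008 -0.2007  0.2378] yaw 2.9 t 39.15 F [-0.2  0.4  0.2] open 0.0334 g 0.0 j6 -0.67
(0.461, -0.083, 0.22, 3) lin [0.114 0.066 0.018] dr [ 0.001  0.001 -0.001]
(0.461, -0.083, 0.083, 3) lin [0.    0.    0.137] dr [0. 0. 0.]
```

View pics/t7.png

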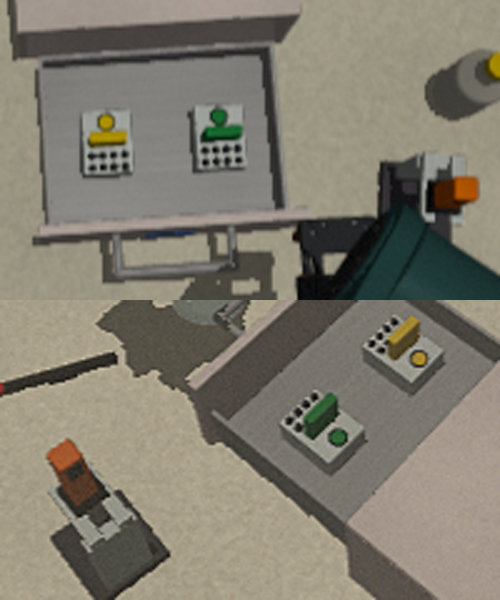

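The probe hangs upright in its fork as before, and the blocks are in place. Now I'll grip the handle and shut the drawer.

>>> {"op": "drive_tool", "data": {"linear": [[0.114,0.066,0.018],[0.114,0.066,0.018],[0.114,0.066,0.018],[0.114,0.066,0.018],[0.114,0.066,0.018],[0.114,0.066,0.018]], "dr": [[0,0,0],[0,0,0],[0,0,0],[0,0,0],[0,0,0],[0,0,0]], "grip": [0.62,0.62,0.62,0.62,0.62,0.62]}}

```text
time: 39.75
eef_pos: [0.4597, -0.0831, 0.2197]
orientation: [2.163, 2.278, -0.001]
ft_force: [0.1, -0.0, 0.1]
opening: 0.0336
grasp_force: 0.0
```

>>> {"op": "drive_tool", "data": {"linear": [[0,0,0.03],[0,0,0.06],[0,0,0.085],[0,0,0.105],[0,0,0.12],[0,0,0.13],[0,0,0.136],[0,0,0.136]], "dr": [[0,0,0],[0,0,0],[0,0,0],[0,0,0],[0,0,0],[0,0,0],[0,0,0],[0,0,0]], "grip": [0.62,0.62,0.62,0.62,0.62,0.62,0.62,0.62]}}

```text
time: 40.55
eef_pos: [0.4594, -0.0827, 0.0834]
orientation: [-2.164, -2.277, 0.001]
ft_force: [-0.9, 0.0, -0.0]
opening: 0.0336
grasp_force: 0.0
```

>>> {"op": "drive_tool", "data": {"linear": [[0,0,0],[0,0,0],[0,0,0],[0,0,0],[0,0,0]], "dr": [[0,0,0],[0,0,0],[0,0,0],[0,0,0],[0,0,0]], "grip": [1,1,1,1,1], "squeeze": 25}}

```text
time: 41.05
eef_pos: [0.4608, -0.0824, 0.0844]
orientation: [2.161, 2.277, 0.002]
ft_force: [1.1, 0.3, 3.8]
opening: 0.0112
grasp_force: 25.0
```

>>> {"op": "drive_tool", "data": {"linear": [[0,0.003,0],[0,0.009,0],[0,0.018,0],[0,0.029,0],[0,0.041,0],[0,0.053,0],[0,0.065,0],[0,0.077,0]], "dr": [[0,0,0],[0,0,0],[0,0,0],[0,0,0],[0,0,0],[0,0,0],[0,0,0],[0,0,0]], "grip": [1,1,1,1,1,1,1,1]}}

```text
time: 41.85
eef_pos: [0.536, -0.0778, 0.0843]
orientation: [-2.162, -2.278, 0.002]
ft_force: [-2.9, 1.5, 10.3]
opening: 0.0112
grasp_force: 25.0
```

>>> {"op": "drive_tool", "data": {"linear": [[0,0.012,0],[0,0.024,0],[0,0.036,0],[0,0.048,0],[0,0.06,0],[0,0.072,0],[0,0.082,0],[0,0.09,0]], "dr": [[0,0,0],[0,0,0],[0,0,0],[0,0,0],[0,0,0],[0,0,0],[0,0,0],[0,0,0]], "grip": [1,1,1,1,1,1,1,1]}}

```text
time: 42.65
eef_pos: [0.6261, -0.0723, 0.0843]
orientation: [-2.161, -2.277, -0.0]
ft_force: [-2.9, 2.9, 10.0]
opening: 0.0114
grasp_force: 25.0
```

>>> {"op": "drive_tool", "data": {"linear": [[0,0.006,0],[0,0.012,0],[0,0.018,0],[0,0.024,0],[0,0.029,0],[0,0.034,0],[0,0.036,0],[0,0.036,0]], "dr": [[0,0,0],[0,0,0],[0,0,0],[0,0,0],[0,0,0],[0,0,0],[0,0,0],[0,0,0]], "grip": [1,1,1,1,1,1,1,1]}}

```text
time: 43.45
eef_pos: [0.6623, -0.0701, 0.0844]
orientation: [-2.162, -2.278, -0.002]
ft_force: [-0.9, 5.1, 6.7]
opening: 0.0114
grasp_force: 25.0
```

>>> {"op": "drive_tool", "data": {"linear": [[0,0.002,0],[0,0.004,0],[0,0.006,0],[0,0.008,0],[0,0.01,0]], "dr": [[0,0,0],[0,0,0],[0,0,0],[0,0,0],[0,0,0]], "grip": [1,1,1,1,1]}}

```text
time: 43.95
eef_pos: [0.6654, -0.0699, 0.0842]
orientation: [-2.155, -2.272, 0.013]
ft_force: [-21.3, 2.2, 23.3]
opening: 0.0112
grasp_force: 25.0
```

>>> {"op": "drive_tool", "data": {"linear": [[0,-0.003,0],[0,-0.005,0],[0,-0.005,0]], "dr": [[0,0,0],[0,0,0],[0,0,0]], "grip": [1,1,1]}}

```text
time: 44.25
eef_pos: [0.6654, -0.07, 0.0843]
orientation: [-2.16, -2.276, 0.001]
ft_force: [-4.3, 2.8, 9.9]
opening: 0.0116
grasp_force: 25.0
```

>>> {"op": "drive_tool", "data": {"linear": [[0,0,0],[0,0,0],[0,0,0],[0,0,0],[0,0,-0.03],[0,0,-0.08],[0,0,-0.12],[0,0,-0.15]], "dr": [[0,0,0],[0,0,0],[0,0,0],[0,0,0],[0,0,0],[0,0,0],[0,0,0],[0,0,0]], "grip": [0.65,0.65,0.65,0.65,0.65,0.65,0.65,0.65]}}

```text
time: 45.05
eef_pos: [0.6682, -0.0716, 0.2366]
orientation: [2.161, 2.277, 0.002]
ft_force: [0.7, -0.8, 0.3]
opening: 0.0306
grasp_force: 0.0
```

>>> {"op": "drive_tool", "data": {"linear": [[0.1,-0.2,0],[0.1,-0.2,0],[0.1,-0.2,0],[0.1,-0.2,0],[0.1,-0.2,0],[0.1,-0.2,0],[0.1,-0.2,0]], "dr": [[0,0,0],[0,0,0],[0,0,0],[0,0,0],[0,0,0],[0,0,0],[0,0,0]], "grip": [0.65,0.65,0.65,0.65,0.65,0.65,0.65]}}

```text
time: 45.75
eef_pos: [0.4631, 0.0181, 0.2341]
orientation: [2.161, 2.278, 0.001]
ft_force: [1.2, -0.5, 0.0]
opening: 0.0307
grasp_force: 0.0
```

```bash
python3 - <<'E'
from h import *
ft=grab('top');fs=grab('scene');cv2.imwrite('pics/t8.png',np.vstack([cv2.resize(ft['frame'][40:260,280:500],(560,300),interpolation=2),cv2.resize(fs['frame'][200:390,150:500],(560,300),interpolation=2)]))
plan([])
E
```

```text
at [0.4642 0.0176 0.234 ] yaw 3.0 t 45.85 F [ 0.3 -0.1  0.3] open 0.0307 g 0.0 j6 -0.16
```

View pics/t8.png

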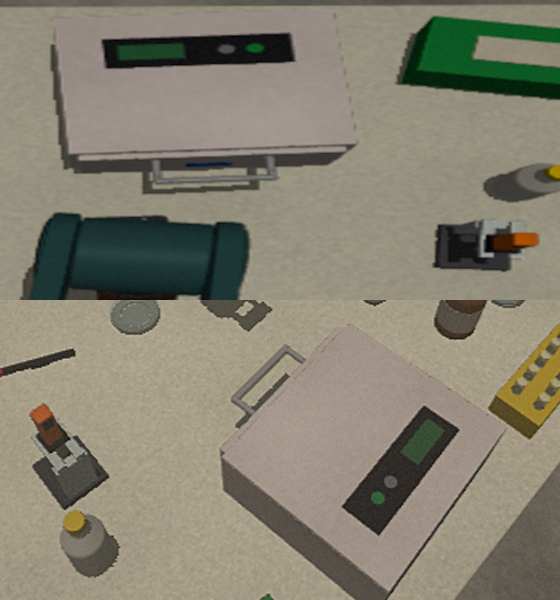

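The drawer is fully shut, with no gap left. The probe hangs in its fork and the bystanders are untouched.

```bash
python3 -c "
from plant import order
print(order.hand_in())"
```

```text
the job is handed in; nothing more can be done
None
```

The job is handed in: yellow and green, the only blocks present, stand in the drawer, each spot was touched for about half a second in that order, the probe is back in its fork, and the drawer is fully shut.

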